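Set the hall console ornaments back on their stands

TASK

The hall console has been dusted: put the four ornaments back, each on the rimmed wooden stand that matches its foot in shape and size (the large and small ribbed candle holders on the large and small round stands, the block candle on the square one, the heart on the oblong one). Each must stand upright and flat inside its stand's rim, with the block and the heart lined up with the sides of their stands. Keep all four ornaments upright throughout, and do not knock over the bud vase that stands among them.

Things in the scene. Friction and masses are not known exactly. Their poses are not given: they have to be found in the camera images.
- votive_large: The larger of two ribbed candle holders of like shape. White ceramic, thin dark upright ribs, white pillar candle fixed in its middle (it can be lifted by it). Loose, about 300 g, upright, round about z. Foot 56 mm across, belly 66 mm across at 28 mm height, shoulder at 62 mm; candle a cylinder 30 mm across from 62 to 96 mm height. Origin: centre of its underside; z up.
- votive_small: The smaller of two ribbed candle holders of like shape. White ceramic, thin dark upright ribs, white pillar candle fixed in its middle (it can be lifted by it). Loose, about 100 g, upright, round about z. Foot 34 mm across, belly 42 mm across at 18 mm height, shoulder at 40 mm; candle a cylinder 20 mm across from 40 to 64 mm height. Origin: centre of its underside; z up.
- block_candle: Square upright block of light wood with a brass band round its foot and a white wax disc in its top: 50 x 50 mm, 100 mm tall. Loose, about 220 g, upright at the start. Origin: centre of its underside; x and y along its sides, z up.
- heart: Open heart of 12 mm aluminium bar on an oblong light-wood base 96 (x) by 40 (y) by 18 mm high. The heart lies in the x-z plane over the base's middle, 12 mm thick in y, 88 mm wide; bar centre at 86 mm height in the cleft (x=0), 100 mm at the lobes (x=+-17 mm). Can be lifted by gripping along y at the cleft. Loose, about 250 g. Origin: centre of the base's underside; x along the base, z up.
- dish_round_large: The larger of two round rimmed stands: recess 74 mm across, 82 mm outside. It is fixed to the table top and cannot slide. Floor 5 mm above the table top, rim 4 mm wide with its top 11 mm above the table. Medium-brown wood with a thin cork floor. Origin: centre of its underside, on the table top; z up.
- dish_round_small: The smaller of two round rimmed stands: recess 52 mm across, 60 mm outside. It is fixed to the table top and cannot slide. Floor 5 mm above the table top, rim 4 mm wide with its top 11 mm above the table. Medium-brown wood with a thin cork floor. Origin: centre of its underside, on the table top; z up.
- dish_square: Square rimmed stand: recess 66 x 66 mm, 74 x 74 mm outside. It is fixed to the table top and cannot slide. Floor 5 mm above the table top, rim 4 mm wide with its top 11 mm above the table. Medium-brown wood with a thin cork floor. Origin: centre of its underside, on the table top; z up, x and y along its sides.
- dish_oblong: Oblong rimmed stand: recess 112 mm (x) by 56 mm (y), 120 x 64 mm outside. It is fixed to the table top and cannot slide. Floor 5 mm above the table top, rim 4 mm wide with its top 11 mm above the table. Medium-brown wood with a thin cork floor. Origin: centre of its underside, on the table top; z up, x along its length.
- bud_vase: Slim empty green glass bud vase standing among the rest, not to be knocked over: 115 mm tall, 48 mm across at its widest (30 mm up), loose, about 220 g. Origin: centre of its underside; z up.
Not all that is in view belongs to the job. Leave any red look-alike of the votive_large alone. What is shaped like the dish_round_small but purple is not meant.

How it is judged:
By the outcome, as a careful person would: the job done as asked, in the order asked, and still so for the second after the job is handed in, with the robot touching nothing.
It also fails if it takes over 128 s, if anything falls off the work surface, if the arm or the gripper's body presses on something with over 40 N, if the wrist force passes 120 N, or if a joint passes its speed limit or range.

ROBOT

A 6-joint arm with a two-finger parallel gripper is mounted at the origin on the work surface. World frame = base frame: x ahead of the robot, y to its left, z up, the work surface at z = 0. Lengths are in mm, angles in degrees, forces in N, time in s.
With the tool pointing down it reaches from about 300 to 850 mm from the base axis. Payload 4.2 kg.
Tool frame: the origin (TCP) lies midway between the tips of the shut fingers; the grasp point (between the pads) lies 19 mm behind it; z points along the fingers, y is the line along which they close (so a half turn about z gives the same grasp; the last joint's range is limited). The gripper opens to 91 mm and grips with 3 to 60 N. Pads are 32 mm wide; open, the fingers measure 118 mm over their backs; the gripper's body (76 mm by 178 mm) begins 60 mm behind the grasp point.
Start: joints at [-66.52, 18.312, 89.639, -0, 72.044, -1.146], TCP at [239.602, -522.721, 187.976] pointing down, gripper open.
Joint ranges: [-177.97, 177.97], [-48.28, 115.42], [12.27, 149.76], [-77.06, 257.06], [2.81, 150.46], [-146.56, 146.56]. Speed limits (degrees/s): [147.25, 147.25, 180, 180, 180, 180].

INTERFACE

Orientations are given as [roll, pitch, yaw] about the fixed x, y, z axes, in that order (R = Rz(yaw) Ry(pitch) Rx(roll)).
In Python, from workcell import env gives the robot as it stands.
- The arm moves only by the shell command python3 -m jog 'ROWS' [FORCE]. ROWS is a JSON object of lists of equal length, an entry for each row: "jaw": the finger opening in mm, from 0 to 91.2; "slide": the shift along the tool's x, y, z in units of 30 mm (1.0 is 30 mm), a list of three; "spin": the turn about the tool's z in units of 8 degrees (1.0 is 8 degrees). In form: {"jaw": [jaw, ...], "slide": [[dx, dy, dz], ...], "spin": [spin, ...]}. A call has 1 to 10 rows; each row shifts and turns the commanded pose from where the row before left it, along the tool's axes as they then stand; what a row does not reach is not made up. A row lasts 1/10 s, in which the tool goes at most 50 mm and 8.59 degrees, less where a joint would pass 70% of its speed; a pose out of reach is approached as far as the arm can. A call is refused whole if a number of a shift passes 1 or a number of a turn 1, either way. A call with a gripper value outside its range is refused whole. The fingers move at their own pace and stop on an object; FORCE is the grip in N (left out, the last holds). Time passes only in rows, so rows that do not move let the fingers close. It gives the time, the measured TCP pose, the force, the opening and the grip force at its end, in the units of the state.
- env.state(): the state, without advancing time (a new reading comes with each control period).
- env.grab_frame(name): name is "side" or "top"; returns the picture (384x512x3 uint8, red, green, blue); there is no depth.
- env.camera_model(name): a dict with "fx", "fy", "cx", "cy" (pixels), "camera_from_world" (4x4, takes a point from world to camera coordinates). Camera axes: x right, y up, looking along -z (the intrinsics and any distortion apply to the point x, -y, -z); pixel columns grow to the right and rows downward; lengths in mm; the calibration is good to about 2 mm. A picture is of the moment at which its call begins. camera_model takes no time and is no camera call.
- env.job_done(): hands the job in; it is judged then, once.
The state is a dict: "time_s": time; "qpos": joint angles; "qvel": joint speeds; "effort": joint torques, N m; "ee_pos": TCP position; "ee_rot": TCP orientation; "force": force on the tool from outside, world axes, zero at the start; "torque": the same for the moment, N m; "gripper_width": finger opening in mm; "gripper_force": force on a finger pad.
Only numpy, scipy, OpenCV 4.12 (cv2) and the standard library are available. Lean on these libraries where they do the work, as an engineer would, in place of code of your own. Each camera call takes 0.05 s, during which the arm holds its last target. There are 200 camera calls.

## Working session

There is one attempt and no reset: what is moved stays moved. The work goes in short steps, Python scripts to look and compute and a shell command to move; the robot and the scene stay as the last step left them, time stands still between calls to the robot, and variables do not carry over. Pictures are saved under pics/ and viewed, at most 14 in all, crops included, and the job is handed in when it is done.

```bash
mkdir -p pics; ls; python3 - <<'E'
from workcell import env
import cv2,numpy as np
s=env.state();print({k:np.round(v,2).tolist() for k,v in s.items()})
for n in("side","top"):
    f=env.grab_frame(n);np.save(f"pics/{n}0.npy",f);cv2.imwrite(f"pics/{n}0.png",cv2.resize(f[:,:,::-1],(800,600),interpolation=cv2.INTER_CUBIC))
    m=env.camera_model(n);print(n,m)
E
```

```text
pics
{'time_s': 0.0, 'qpos': [-66.52, 18.35, 89.71, -0.0, 72.04, -1.14], 'qvel': [0.09, -0.1, 0.01, 0.02, -0.0, 0.01], 'effort': [-0.0, -41.25, -23.2, 0.07, 0.05, -0.0], 'ee_pos': [239.38, -522.21, 187.13], 'ee_rot': [-179.9, -0.0, 24.63], 'force': [-0.39, -0.4, 0.11], 'torque': [-0.03, -0.02, -0.03], 'gripper_force': 0.0, 'gripper_width': 91.19}
side {'fx': 350.0879007190074, 'fy': 350.0879007190074, 'cx': 253.88825132015543, 'cy': 189.63468480136308, 'camera_from_world': array([[-8.33872415e-01, -5.51783695e-01, -1.38401650e-02,
         4.26673919e+02],
       [ 3.86047565e-01, -6.00961359e-01,  6.99866217e-01,
        -2.11240279e+02],
       [-3.94492172e-01,  5.78256171e-01,  7.14139852e-01,
        -8.81400783e+02],
       [ 0.00000000e+00,  0.00000000e+00,  0.00000000e+00,
         1.00000000e+00]])}
top {'fx': 411.90042278626794, 'fy': 411.90042278626794, 'cx': 257.26029956866773, 'cy': 195.38910102073024, 'camera_from_world': array([[ 2.47670804e-03, -9.99887859e-01, -1.47694108e-02,
         4.79787853e+00],
       [ 9.96416459e-01,  1.21886173e-03,  8.45739634e-02,
        -4.86216954e+02],
       [-8.45464773e-02, -1.49259491e-02,  9.96307738e-01,
        -1.10550875e+03],
       [ 0.00000000e+00,  0.00000000e+00,  0.00000000e+00,
         1.00000000e+00]])}
```

View pics/side0.png

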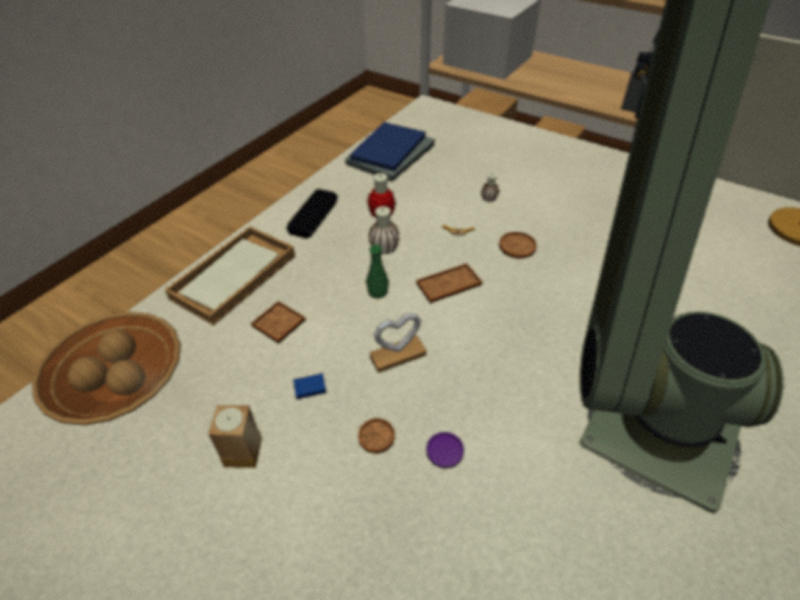

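View pics/top0.png

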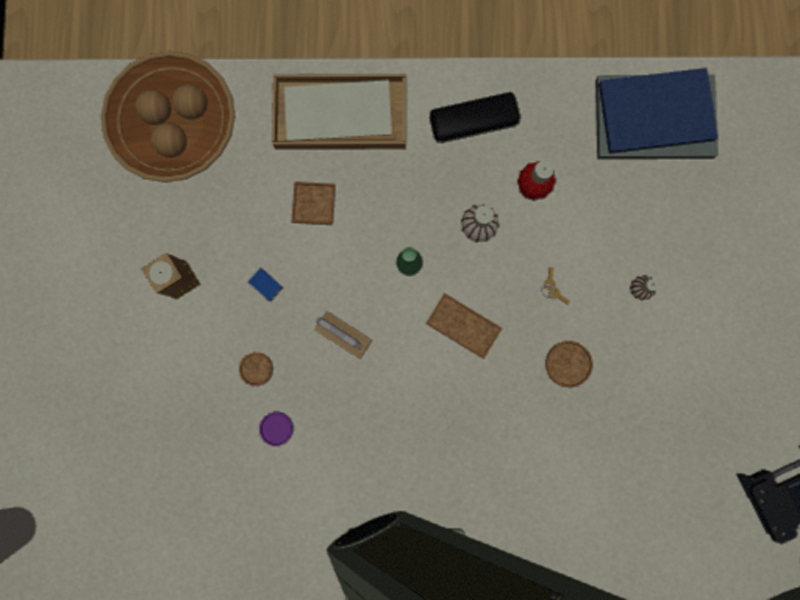

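The top view (800x600 px) shows these things:
- **Ornaments:** large votive (480,222), small votive (643,288), block (170,275), heart (343,334).
- **Vase:** (409,262).
- **Stands:** square (313,203), oblong (464,325), large round (569,363), small round (256,368).

Two things could be mistaken for others. The round ribbed shapes are (480,222) white and (537,180) red, and the white one fits. The small round stand could be (256,368) brown or (276,428) purple, and the brown one fits.

Next I'll measure, with enlarged crops of both views.

```bash
cat > h.py <<'E'
import numpy as np,cv2
from workcell import env
def P(n):
    m=env.camera_model(n);K=np.array([[m['fx'],0,m['cx']],[0,m['fy'],m['cy']],[0,0,1.]])
    return K@np.diag([1,-1,-1.])@m['camera_from_world'][:3]
def proj(n,X):
    q=P(n)@np.append(X,1);return q[:2]/q[2]
def plane(n,uv,z):
    M=P(n);H=np.c_[M[:,0],M[:,1],M[:,2]*z+M[:,3]]
    q=np.linalg.solve(H,np.append(uv,1));return q[:2]/q[2]
def tri(ut,us):
    X=cv2.triangulatePoints(P('top'),P('side'),np.array(ut,float).reshape(2,1),np.array(us,float).reshape(2,1)).ravel()
    return X[:3]/X[3]
def rect(img,z,x0,x1,y0,y1,s=2):
    # rectified top: col=(y1-y)*s, row=(x1-x)*s
    M=P('top');H=np.c_[M[:,0],M[:,1],M[:,2]*z+M[:,3]]
    A=np.array([[0,-1/s,x1],[-1/s,0,y1],[0,0,1]])
    return cv2.warpPerspective(img,H@A,(int((y1-y0)*s),int((x1-x0)*s)),flags=cv2.INTER_CUBIC|cv2.WARP_INVERSE_MAP)
E
python3 - <<'E'
from h import *
t=np.load('pics/top0.npy');s=np.load('pics/side0.npy');k=.64
tc=[(480,222),(643,288),(170,275),(343,334)];sc=[(383,230),(489,189),(235,435),(398,340)]
rows=[]
for img,cs in((t,tc),(s,sc)):
    r=[]
    for i,(u,v) in enumerate(cs):
        u=int(u*k);v=int(v*k);c=img[v-25:v+25,u-20:u+20]
        r.append(cv2.resize(c,(200,250),interpolation=cv2.INTER_CUBIC)); print((u-20,v-25),end=' ')
    rows.append(np.hstack(r))
cv2.imwrite('pics/crops.png',np.vstack(rows)[:,:,::-1])
print()
for nm,(u,v),z in [('sq',(313,203),11),('obl',(464,325),11),('rl',(569,363),11),('rs',(256,368),11)]:
    xy=plane('top',(u*k,v*k),z)
    R=rect(t,z,xy[0]-90,xy[0]+90,xy[1]-90,xy[1]+90,3)
    hsv=cv2.cvtColor(R,cv2.COLOR_RGB2HSV);m=((hsv[...,1]>85)&(hsv[...,0]<25)).astype(np.uint8)
    n,l,st,_=cv2.connectedComponentsWithStats(m);lab=l[270,270] or 1+np.argmax(st[1:,4])
    c=max(cv2.findContours((l==lab).astype(np.uint8),0,1)[0],key=cv2.contourArea)
    (cu,cv_),(w,h),a=cv2.minAreaRect(c)
    print(nm,'xy',xy[0]+90-cv_/3,xy[1]+90-cu/3,'wh',w/3,h/3,'img ang',a)
E
```

```text
(287, 117) (391, 159) (88, 151) (199, 188) (225, 122) (292, 95) (130, 253) (234, 192) 
sq xy 672.0207616024538 166.570197464741 wh 73.8245137532552 74.74239603678386 img ang 3.338470458984375
obl xy 452.1930518133989 -101.92840494625874 wh 118.6292012532552 63.34380086263021 img ang 31.213022232055664
rl xy 385.83646999897366 -284.8756964945103 wh 79.66666666666667 80.66666666666667 img ang 90.0
rs xy 375.500081427309 263.6542809626428 wh 58.71876017252604 57.69991556803385 img ang 3.5763344764709473
```

View pics/crops.png

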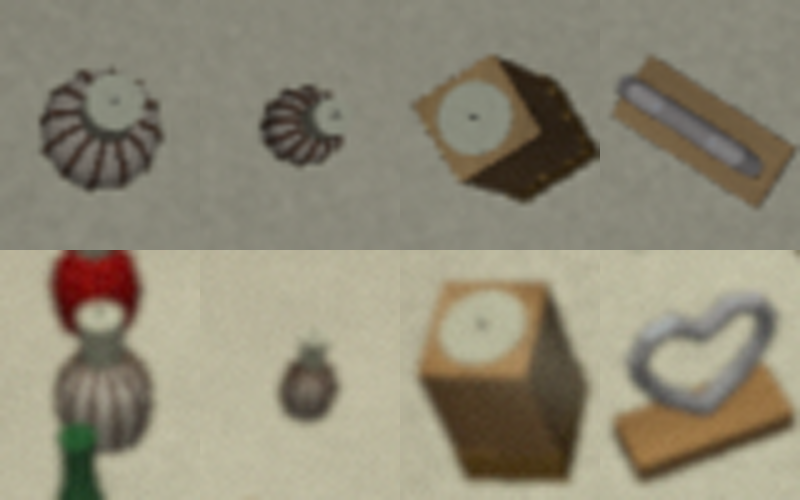

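The crops show the wicks, in crop pixels:
- Large votive: top (114,101), side (100,62).
- Small votive: top (135,116), side candle top (113,86).
- Block: top (73,117), side (83,73). Its top-face corners are clear.
- Heart: base corners visible, cleft in the side view at about (97,78).

The white ribbed holder is the large votive. The red one stands behind it.

```bash
cat >> h.py <<'E'
def go(x,y,z,yaw):
    s=env.state();p=np.array(s['ee_pos']);y0=s['ee_rot'][2]
    d=np.array([x,y,z])-p;dy=(yaw-y0+180)%360-180
    for nm,a in(('before spin',y0),('after spin',yaw)):
        c,n=np.cos(np.radians(a)),np.sin(np.radians(a))
        print(nm,'slide',np.round([(d[0]*c+d[1]*n)/30,(d[0]*n-d[1]*c)/30,-d[2]/30],2),end=' ')
    print('spin',round(-dy/8,2),'z',p[2].round(1),'q6',round(s['qpos'][5],1))
E
python3 - <<'E'
from h import *
S=lambda c,o:((np.array(c)+.5)/5-.5)+np.array(o)
T=[(287,117),(391,159),(88,151),(199,188)];D=[(225,122),(292,95),(130,253),(234,192)]
for n,a,b,i in[('VL',(114,101),(100,62),0),('VS',(135,116),(113,86),1),('BL',(73,117),(83,73),2)]:
    X=tri(S(a,T[i]),S(b,D[i]));print(n,X.round(1))
ang=lambda d:np.degrees(np.arctan2(d[1],d[0])).round(1)
c=[plane('top',S(q,T[2]),100) for q in[(95,55),(140,130),(65,182),(13,105)]]
print('BL top',np.mean(c,0).round(1),[(ang(c[(j+1)%4]-c[j]),np.linalg.norm(c[(j+1)%4]-c[j]).round(1)) for j in range(4)])
c=[plane('top',S(q,T[3]),18) for q in[(50,55),(195,148),(162,208),(12,115)]]
print('heart base',np.mean(c,0).round(1),[(ang(c[(j+1)%4]-c[j]),np.linalg.norm(c[(j+1)%4]-c[j]).round(1)) for j in range(4)])
# base corner heights: triangulate side-view top face corners of base
for a,b in[((50,55),(157,120)),((195,148),(190,165)),((162,208),(35,215)),((12,115),(12,165))]: print('hb',tri(S(a,T[3]),S(b,D[3])).round(0))
e=[plane('top',S(q,T[3]),z) for q,z in[((28,88),80),((157,163),80)]];print('bar ends',e,ang(e[1]-e[0]))
k=lambda u,v:((u+.5)*.64-.5,(v+.5)*.64-.5)
print('cleft',tri(S((92,127),T[3]),S((97,78),D[3])).round(1))
for n,a,b in[('vase',(409,254),(376,248)),('red',(543,170),(380,178)),('sq',(313,203),(279,322)),('obl',(464,325),(449,283)),('rl',(569,363),(518,244)),('rs',(256,368),(377,435))]:
    print(n,tri(k(*a),k(*b)).round(1))
go(0,0,0,0)
E
```

```text
VL [ 630.7 -128.8  100.5]
VS [ 519.2 -414.1   65.9]
BL [533.9 401.5 103.2]
BL top [533.6 399.9] [(np.float64(-147.8), np.float64(45.9)), (np.float64(125.4), np.float64(46.3)), (np.float64(35.4), np.float64(48.8)), (np.float64(-58.0), np.float64(48.9))]
heart base [435.6 108.8] [(np.float64(-122.4), np.float64(94.7)), (np.float64(151.5), np.float64(37.2)), (np.float64(58.5), np.float64(96.8)), (np.float64(-31.8), np.float64(38.8))]
hb [448. 120.  73.]
hb [422.  59. -26.]
hb [432. 103. -38.]
hb [450. 158.  55.]
bar ends [array([455.50906299, 142.13704205]), array([416.87367013,  74.95337072])] -119.9
cleft [437.1 109.   87.3]
vase [561.3  -6.5 116.5]
red [ 705.9 -228.    95.6]
sq [672.5 167.    5. ]
obl [ 453.1 -103.6    2.7]
rl [ 385.9 -286.7    6.9]
rs [376.2 263.7   4.9]
before spin slide [ -0.   -19.15   6.24] after spin slide [ -7.98 -17.41   6.24] spin 3.08 z 187.2 q6 -1.1
```

Every height agrees with the text within a few mm, and the stand sizes fit. I'll take the small votive first, at yaw 0.

```bash
python3 -m jog '{"jaw":[60,60,60,60,60,60,60,60,60,60],"slide":[[0,0,0],[0,0,0],[0,0,0],[0,0,0],[1,-0.4,0],[1,-0.4,0],[1,-0.4,0],[1,-0.4,0],[1,-0.4,0],[1,-0.4,0]],"spin":[0.8,0.8,0.8,0.68,0,0,0,0,0,0]}' 20
python3 -m jog '{"jaw":[60,60,60,60,60,60],"slide":[[1,-0.4,0],[1,-0.4,0],[1,-0.4,0],[0.3,-0.4,0],[0,0,0],[0,0,0]],"spin":[0,0,0,0,0,0]}'
python3 -c "
from h import *
print(plane('top',(418-.4+.0,182.2-.4),64),plane('top',(309.8-.4,137.2-.4),96))
go(519.2,-414,46,0)"
```

```text
time_s: 1.1
ee_pos: [420.6, -450.0, 187.5]
ee_rot: [-180.0, 0.0, -0.0]
force: [0.7, -0.5, 0.0]
gripper_width: 60.1
gripper_force: 0.0
time_s: 1.7
ee_pos: [517.5, -402.8, 187.7]
ee_rot: [180.0, 0.1, -0.0]
force: [0.0, -0.0, -0.4]
gripper_width: 60.4
gripper_force: 0.0
[ 518.78030635 -415.08913667] [ 631.48184314 -129.41599442]
before spin slide [0.06 0.37 4.72] after spin slide [0.06 0.37 4.72] spin -0.0 z 187.7 q6 51.1
```

```bash
python3 -m jog '{"jaw":[60,60,60,60,60,60,60,60,60,60],"slide":[[0.05,0.4,0],[0,0,0.8],[0,0,0.8],[0,0,0.8],[0,0,0.7],[0,0,0.4],[0,0,0.4],[0,0,0.4],[0,0,0.4],[0,0,0]],"spin":[0,0,0,0,0,0,0,0,0,0]}'
python3 - <<'E'
from h import *
f=env.grab_frame('side');cv2.imwrite('pics/vs.png',cv2.resize(f[60:180,240:400,::-1],(800,600),interpolation=cv2.INTER_CUBIC));go(519,-414.7,46,0)
E
```

```text
time_s: 2.7
ee_pos: [519.2, -414.1, 45.2]
ee_rot: [-179.9, 0.1, -0.0]
force: [-0.6, 0.4, 0.0]
gripper_width: 60.2
gripper_force: 0.0
before spin slide [-0.03  0.01  0.01] after spin slide [-0.03  0.01  0.01] spin -0.0 z 46.2 q6 50.5
```

View pics/vs.png

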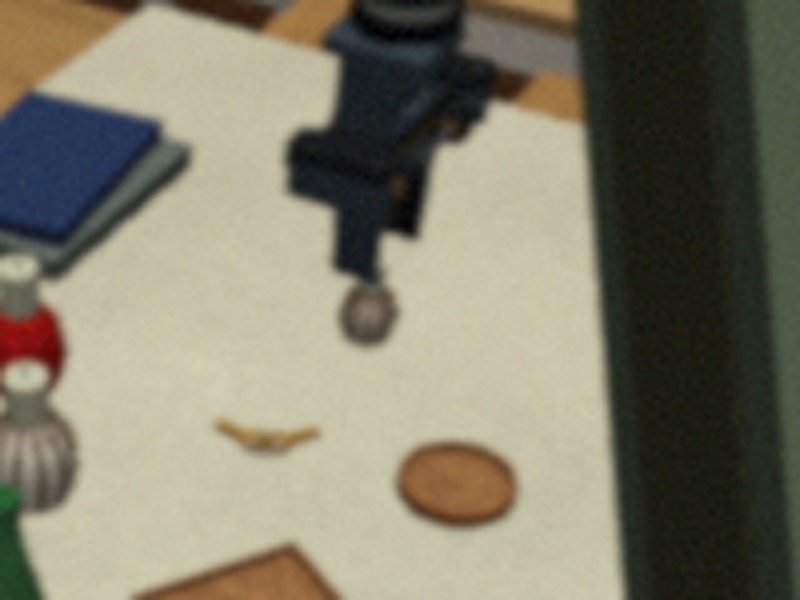

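The fingers straddle the small votive's candle at about (368,270). Now I'll close and lift.

```bash
python3 -m jog '{"jaw":[15,15,15,15,15,15,15,15,15,15],"slide":[[0,0,0],[0,0,0],[0,0,0],[0,0,0],[0,0,0],[0,0,0],[0,0,-0.3],[0,0,-0.7],[0,0,-1],[0,0,-1]],"spin":[0,0,0,0,0,0,0,0,0,0]}' 20
python3 -c "
from h import *
go(375.8,263.6,175,0)"
```

```text
time_s: 3.75
ee_pos: [520.0, -414.7, 138.3]
ee_rot: [-180.0, 0.0, -0.0]
force: [0.0, 0.1, -0.0]
gripper_width: 15.1
gripper_force: 0.0
before spin slide [ -4.81 -22.61  -1.22] after spin slide [ -4.81 -22.61  -1.22] spin -0.0 z 138.3 q6 50.5
```

```bash
python3 - <<'E'
from h import *
f=env.grab_frame('side');g=env.grab_frame('top')
a=cv2.resize(f[60:180,240:400],(400,300),interpolation=cv2.INTER_CUBIC);b=cv2.resize(g[120:240,340:500],(400,300),interpolation=cv2.INTER_CUBIC)
cv2.imwrite('pics/vs2.png',np.hstack([a,b])[:,:,::-1])
E
```

```text
(no output)
```

View pics/vs2.png

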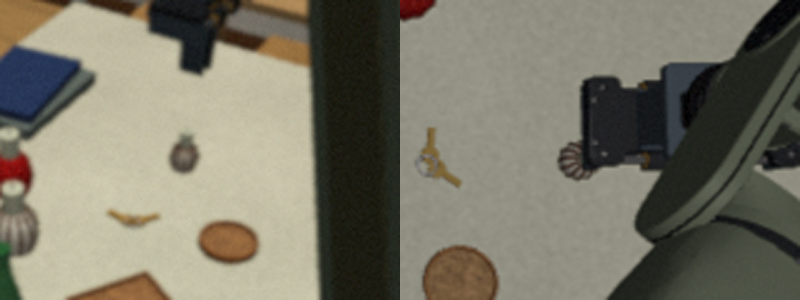

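```bash
python3 - <<'E'
from h import *
t=np.load('pics/top0.npy')
print(plane('top',(410.4,184),18), proj('top',[519,-414.7,64]),proj('side',[519,-414.7,64]),proj('top',[519,-414.7,18]),proj('side',[519,-414.7,18]))
p=np.array(env.state()['ee_pos']);print(p,proj('side',p),proj('top',p))
E
python3 -m jog '{"jaw":[60,60],"slide":[[0,0,0],[0,0,0]],"spin":[0,0]}'
python3 -m jog '{"jaw":[60,60],"slide":[[0,0,0],[0,0,0]],"spin":[0,0]}'
```

```text
[ 518.16702578 -412.57671016] [417.44811223 181.71659371] [314.54958465 112.21180978] [411.17262164 183.6975239 ] [313.20171989 122.73206757]
[ 522.59436955 -416.83132248  142.91367512] [316.37413296  92.29620037] [430.38621761 176.42789851]
time_s: 4.05
ee_pos: [519.5, -414.3, 136.1]
ee_rot: [-179.9, 0.1, -0.0]
force: [-0.1, -0.3, -0.3]
gripper_width: 27.9
gripper_force: 0.0
time_s: 4.25
ee_pos: [519.7, -414.4, 135.8]
ee_rot: [-179.9, 0.1, -0.0]
force: [0.7, 0.5, -0.8]
gripper_width: 44.0
gripper_force: 0.0
```

The position is right. The fingers close at about 80 mm/s, so I lifted before they had shut. The votive hasn't moved, so I'll retry with a longer wait.

```bash
python3 -m jog '{"jaw":[45,45,45,45,45,45,45,45,45,45],"slide":[[0,0,0.7],[0,0,0.7],[0,0,0.4],[0,0,0.4],[0,0,0.4],[0,0,0.4],[0,0,0],[0,0,0],[0,0,0],[0,0,0]],"spin":[0,0,0,0,0,0,0,0,0,0]}'
python3 -m jog '{"jaw":[10,10,10,10,10,10,10,10],"slide":[[0,0,0],[0,0,0],[0,0,0],[0,0,0],[0,0,0],[0,0,0],[0,0,0],[0,0,0]],"spin":[0,0,0,0,0,0,0,0]}' 20
```

```text
time_s: 5.25
ee_pos: [520.6, -415.2, 47.8]
ee_rot: [179.9, -0.1, -0.0]
force: [0.3, -0.3, -0.7]
gripper_width: 44.8
gripper_force: 0.0
time_s: 6.05
ee_pos: [520.1, -414.8, 46.9]
ee_rot: [180.0, -0.0, -0.0]
force: [0.6, -0.5, -0.1]
gripper_width: 9.7
gripper_force: 0.0
```

```bash
python3 - <<'E'
from h import *
f=env.grab_frame('side');g=env.grab_frame('top')
p=np.array(env.state()['ee_pos']);a=proj('side',p);b=proj('top',p);print(a,b)
for im,q in((f,a),(g,b)): pass
a2=cv2.resize(f[75:145,280:350],(400,400),interpolation=cv2.INTER_CUBIC);b2=cv2.resize(g[145:215,380:450],(400,400),interpolation=cv2.INTER_CUBIC)
k=400/70
cv2.circle(a2,(int((a[0]+.5-280)*k),int((a[1]+.5-75)*k)),3,(255,0,0),-1);cv2.circle(b2,(int((b[0]+.5-380)*k),int((b[1]+.5-145)*k)),3,(255,0,0),-1)
cv2.imwrite('pics/vs3.png',np.hstack([a2,b2])[:,:,::-1])
E
```

```text
[313.77789099 116.06707198] [415.08624289 182.04741615]
```

View pics/vs3.png

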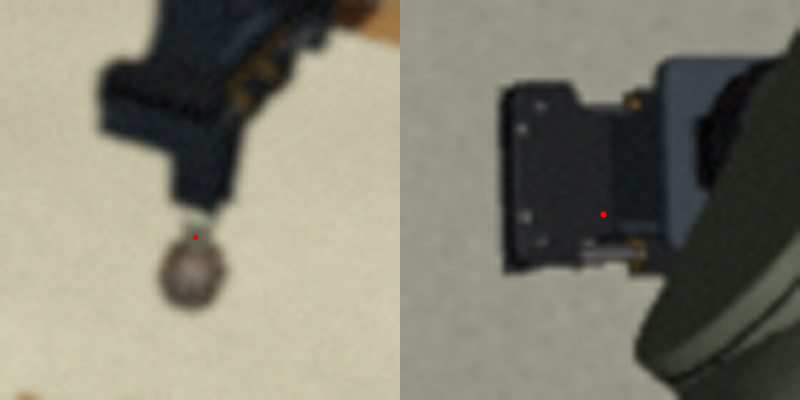

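In the side view the shut fingertips sit above the candle at about (203,205). The reported TCP projects lower, to (195,237). So the real tips are about 20 mm higher than reported, and they closed over the candle's top. I'll open wide, go 20 mm lower and close gently: a width of 20 means candle, about 42 means belly.

```bash
python3 -m jog '{"jaw":[75,75,75,75,75,75,75,75,75,75],"slide":[[0,0,0],[0,0,0],[0,0,0],[0,0,0],[0,0,0],[0,0,0],[0,0,0],[0,0,0],[0,0,0],[0,0,0]],"spin":[0,0,0,0,0,0,0,0,0,0]}' 10
python3 -m jog '{"jaw":[75,75,75,75],"slide":[[0,0,0.2],[0,0,0.25],[0,0,0.25],[0,0,0]],"spin":[0,0,0,0]}'
python3 -m jog '{"jaw":[10,10,10,10,10,10,10,10,10,10],"slide":[[0,0,0],[0,0,0],[0,0,0],[0,0,0],[0,0,0],[0,0,0],[0,0,0],[0,0,0],[0,0,0],[0,0,0]],"spin":[0,0,0,0,0,0,0,0,0,0]}' 8
```

```text
time_s: 7.15
ee_pos: [520.1, -414.8, 47.0]
ee_rot: [180.0, -0.0, -0.0]
force: [0.5, 0.3, 1.0]
gripper_width: 75.1
gripper_force: 0.0
time_s: 7.55
ee_pos: [519.1, -414.0, 24.1]
ee_rot: [-179.9, 0.2, -0.0]
force: [0.2, 0.0, -0.5]
gripper_width: 74.8
gripper_force: 0.0
time_s: 8.55
ee_pos: [520.2, -414.9, 26.0]
ee_rot: [180.0, -0.0, -0.0]
force: [-0.7, -0.2, -0.0]
gripper_width: 19.5
gripper_force: 8.0
```

It gripped at 19.5 mm, so this is the candle and the real tip is about 20 mm above the reported TCP. From here I'll work relative to grasp height. With the bottom at 0 the reported z is 26, so I release at about 32.

```bash
python3 -m jog '{"jaw":[10,10,10,10,10,10,10,10,10,10],"slide":[[0,0,0],[0,0,0],[0,0,-0.2],[0,0,-0.5],[0,0,-0.8],[0,0,-0.8],[0,0,-0.8],[0,0,-0.8],[0,0,-0.5],[0,0,-0.3]],"spin":[0,0,0,0,0,0,0,0,0,0]}' 20
python3 -m jog '{"jaw":[10,10,10,10,10,10,10,10,10,10],"slide":[[0,-0.4,0],[-0.1,-0.7,0],[-0.2,-0.9,0],[-0.2,-0.9,0],[-0.2,-0.9,0],[-0.2,-0.9,0],[-0.2,-0.9,0],[-0.2,-0.9,0],[-0.2,-0.9,0],[-0.2,-0.9,0]],"spin":[0,0,0,0,0,0,0,0,0,0]}'
python3 -m jog '{"jaw":[10,10,10,10,10,10,10,10,10,10],"slide":[[-0.2,-0.9,0],[-0.2,-0.9,0],[-0.2,-0.9,0],[-0.2,-0.9,0],[-0.2,-0.9,0],[-0.2,-0.9,0],[-0.2,-0.9,0],[-0.2,-0.9,0],[-0.2,-0.9,0],[-0.2,-0.9,0]],"spin":[0,0,0,0,0,0,0,0,0,0]}'
python3 -c "
from h import *
go(375.8,263.6,32,0)"
```

```text
time_s: 9.55
ee_pos: [520.5, -415.0, 168.9]
ee_rot: [179.9, -0.1, -0.0]
force: [0.6, -0.7, -1.2]
gripper_width: 19.1
gripper_force: 20.0
time_s: 10.55
ee_pos: [467.6, -163.5, 165.7]
ee_rot: [-179.9, 0.1, -0.0]
force: [-0.2, 0.4, -1.1]
gripper_width: 19.0
gripper_force: 20.0
time_s: 11.55
ee_pos: [407.2, 105.5, 165.8]
ee_rot: [180.0, 0.1, -0.0]
force: [0.5, -0.7, -1.7]
gripper_width: 19.1
gripper_force: 20.0
before spin slide [-1.05 -5.27  4.46] after spin slide [-1.05 -5.27  4.46] spin -0.0 z 165.8 q6 102.9
```

```bash
python3 -m jog '{"jaw":[10,10,10,10,10,10,10,10,10,10],"slide":[[-0.2,-0.9,0],[-0.2,-0.9,0],[-0.2,-0.9,0],[-0.2,-0.9,0],[-0.15,-0.9,0],[-0.1,-0.7,0],[0,0,0.6],[0,0,1],[0,0,1],[0,0,0.9]],"spin":[0,0,0,0,0,0,0,0,0,0]}'
python3 -m jog '{"jaw":[10,10],"slide":[[0,0,0],[0,0,0]],"spin":[0,0]}'
python3 - <<'E'
from h import *
go(375.8,263.6,32,0)
f=env.grab_frame('side');g=env.grab_frame('top')
a2=cv2.resize(f[235:305,205:275],(400,400),interpolation=cv2.INTER_CUBIC);b2=cv2.resize(g[190:260,130:200],(400,400),interpolation=cv2.INTER_CUBIC)
cv2.imwrite('pics/p1.png',np.hstack([a2,b2])[:,:,::-1])
E
```

```text
time_s: 12.55
ee_pos: [375.7, 259.7, 59.8]
ee_rot: [179.9, 0.1, 0.0]
force: [-0.2, 0.6, -1.6]
gripper_width: 19.0
gripper_force: 20.0
time_s: 12.75
ee_pos: [376.9, 260.1, 61.7]
ee_rot: [179.9, 0.1, -0.0]
force: [0.3, -0.1, -0.7]
gripper_width: 19.1
gripper_force: 20.0
before spin slide [-0.04 -0.12  0.99] after spin slide [-0.04 -0.12  0.99] spin -0.0 z 61.7 q6 123.2
```

View pics/p1.png

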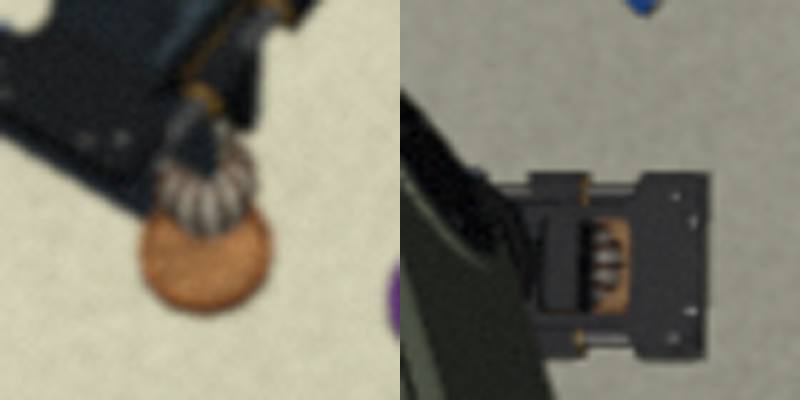

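The held small votive shows at (207,195) in the side crop, just above the stand's centre at (205,250).

```bash
python3 - <<'E'
from h import *
for X in([376.5,260.5,53],[376,263.6,8]): print((proj('side',X)+.5-np.array([205,235]))*400/70)
E
python3 -m jog '{"jaw":[10,10,10,10,10],"slide":[[0,-0.1,0.3],[0,0,0.4],[0,0,0.2],[0,0,0.08],[0,0,0]],"spin":[0,0,0,0,0]}'
python3 -m jog '{"jaw":[10,10],"slide":[[0,0,0],[0,0,0]],"spin":[0,0]}'
```

```text
[206.72864007 184.29281323]
[207.80006936 246.05625749]
time_s: 13.35
ee_pos: [377.8, 263.3, 32.5]
ee_rot: [180.0, 0.0, -0.0]
force: [-0.2, 0.5, -2.7]
gripper_width: 19.2
gripper_force: 20.0
time_s: 13.55
ee_pos: [378.1, 263.5, 32.9]
ee_rot: [-180.0, -0.0, -0.0]
force: [-0.2, 0.4, -1.3]
gripper_width: 19.7
gripper_force: 20.0
```

```bash
python3 -m jog '{"jaw":[50,50,50,50,50,50,50,50,50,50],"slide":[[0,0,0.05],[0,0,0],[0,0,0],[0,0,0],[0,0,0],[0,0,0],[0,0,-0.3],[0,0,-0.7],[0,0,-1],[0,0,-1]],"spin":[0,0,0,0,0,0,0,0,0,0]}'
python3 -m jog '{"jaw":[80,80,80,80,80,80],"slide":[[0,0,-1],[0,0,-0.5],[0,0,0],[0,0,0],[0,0,0],[0,0,0]],"spin":[0,-0.8,-0.85,-0.85,-0.85,-0.85]}'
python3 -c "
from h import *
go(533.7,400.3,45,33.8)"
```

```text
time_s: 14.55
ee_pos: [377.6, 263.1, 122.5]
ee_rot: [180.0, 0.0, -0.0]
force: [0.4, 0.2, 1.1]
gripper_width: 49.7
gripper_force: 0.0
time_s: 15.15
ee_pos: [377.8, 263.2, 166.8]
ee_rot: [180.0, -0.0, 33.9]
force: [0.9, 0.3, -0.1]
gripper_width: 80.1
gripper_force: 0.0
before spin slide [ 6.86 -0.9   4.06] after spin slide [ 6.86 -0.91  4.06] spin 0.01 z 166.8 q6 89.6
```

```bash
python3 -m jog '{"jaw":[80,80,80,80,80,80,80,80,80,80],"slide":[[0.7,-0.1,0],[1,-0.13,0],[1,-0.13,0],[1,-0.13,0],[1,-0.13,0],[1,-0.13,0],[0.8,-0.1,0],[0.36,-0.06,0],[0,0,0.4],[0,0,0.6]],"spin":[0,0,0,0,0,0,0,0,0,0]}'
python3 -m jog '{"jaw":[80,80,80],"slide":[[0,0,0.3],[0,0,0],[0,0,0]],"spin":[0,0,0]}'
python3 - <<'E'
from h import *
go(533.7,400.3,45,33.8)
f=env.grab_frame('side');g=env.grab_frame('top')
a2=cv2.resize(f[240:310,110:180],(400,400),interpolation=cv2.INTER_CUBIC);b2=cv2.resize(g[140:210,70:140],(400,400),interpolation=cv2.INTER_CUBIC)
cv2.imwrite('pics/b1.png',np.hstack([a2,b2])[:,:,::-1])
E
```

```text
time_s: 16.15
ee_pos: [533.8, 399.5, 136.3]
ee_rot: [180.0, -0.1, 33.6]
force: [0.7, 0.2, -0.9]
gripper_width: 80.0
gripper_force: 0.0
time_s: 16.45
ee_pos: [533.8, 399.5, 127.4]
ee_rot: [180.0, 0.0, 33.6]
force: [-0.9, 0.3, -0.5]
gripper_width: 79.8
gripper_force: 0.0
before spin slide [ 0.01 -0.02  2.75] after spin slide [ 0.01 -0.02  2.75] spin -0.03 z 127.4 q6 92.2
```

View pics/b1.png

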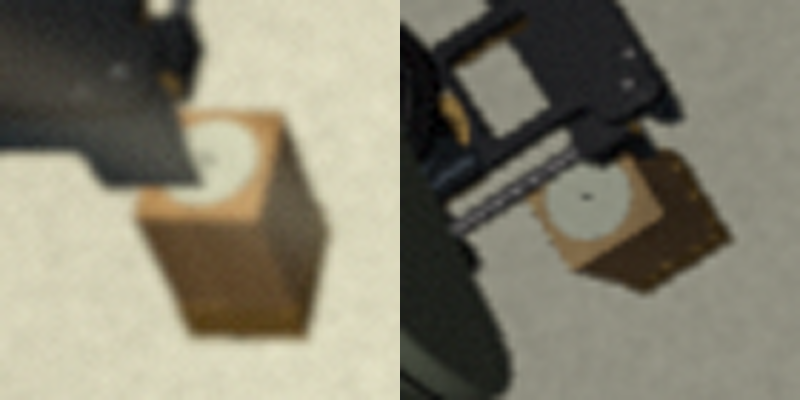

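The gripper is over the block (top face centre at (587,197) in the top crop) and lined up with its sides.

```bash
python3 -m jog '{"jaw":[80,80,80,80,80,80,80,80,80,80],"slide":[[0,0,0.25],[0,0,0.25],[0,0,0.25],[0,0,0.25],[0,0,0.35],[0,0,0.35],[0,0,0.35],[0,0,0.35],[0,0,0.35],[0,0,0]],"spin":[0,0,0,0,0,0,0,0,0,0]}'
python3 -m jog '{"jaw":[40,40,40,40,40,40,40,40],"slide":[[0,0,0],[0,0,0],[0,0,0],[0,0,0],[0,0,0],[0,0,0],[0,0,0],[0,0,0]],"spin":[0,0,0,0,0,0,0,0]}' 25
```

```text
time_s: 17.55
ee_pos: [533.1, 399.1, 42.4]
ee_rot: [180.0, 0.2, 33.6]
force: [-1.2, -0.2, -0.3]
gripper_width: 80.0
gripper_force: 0.0
time_s: 18.35
ee_pos: [534.3, 400.2, 45.0]
ee_rot: [-180.0, -0.0, 33.6]
force: [-0.8, 0.3, 3.6]
gripper_width: 50.2
gripper_force: 24.8
```

```bash
python3 -m jog '{"jaw":[40,40,40,40,40,40,40,40,40,40],"slide":[[0,0,-0.2],[0,0,-0.5],[0,0,-0.8],[0,0,-0.7],[0,0,-0.3],[0,0,0],[0,0,0],[0,0,0],[0,0,0],[0,0,0]],"spin":[0,0,0,0,0,0.3,0.7,0.9,0.9,0.9]}'
python3 -m jog '{"jaw":[40,40,40],"slide":[[0,0,0],[0,0,0],[0,0,0]],"spin":[0.6,0.3,0]}'
python3 -c "
from h import *
go(672.2,166.8,51,-3.3)"
```

```text
time_s: 19.35
ee_pos: [533.6, 399.1, 118.2]
ee_rot: [179.9, 0.1, 3.7]
force: [0.6, 1.1, -2.1]
gripper_width: 50.1
gripper_force: 24.7
time_s: 19.65
ee_pos: [533.6, 399.2, 118.3]
ee_rot: [179.9, 0.1, -3.2]
force: [0.6, -0.4, -2.7]
gripper_width: 50.2
gripper_force: 24.7
before spin slide [5.05 7.48 2.24] after spin slide [5.06 7.47 2.24] spin 0.01 z 118.3 q6 129.0
```

```bash
python3 -m jog '{"jaw":[40,40,40,40,40,40,40,40,40,40],"slide":[[0.2,0.3,0],[0.45,0.65,0],[0.6,0.9,0],[0.6,0.9,0],[0.6,0.9,0],[0.6,0.9,0],[0.6,0.9,0],[0.6,0.9,0],[0.55,0.75,0],[0.25,0.37,0]],"spin":[0,0,0,0,0,0,0,0,0,0]}'
python3 -m jog '{"jaw":[40,40,40,40,40],"slide":[[0,0,0.4],[0,0,0.6],[0,0,0.3],[0,0,0],[0,0,0]],"spin":[0,0,0,0,0]}'
python3 - <<'E'
from h import *
go(672.2,166.8,51,-3.3)
f=env.grab_frame('side');g=env.grab_frame('top')
a2=cv2.resize(f[160:240,140:220],(400,400),interpolation=cv2.INTER_CUBIC);b2=cv2.resize(g[85:165,150:230],(400,400),interpolation=cv2.INTER_CUBIC)
cv2.imwrite('pics/b2.png',np.hstack([a2,b2])[:,:,::-1])
E
```

```text
time_s: 20.65
ee_pos: [674.0, 164.3, 119.1]
ee_rot: [179.9, -0.0, -3.3]
force: [-0.4, 0.9, -1.6]
gripper_width: 50.5
gripper_force: 24.7
time_s: 21.15
ee_pos: [672.5, 168.5, 80.5]
ee_rot: [-180.0, 0.0, -3.1]
force: [-0.3, 0.6, -3.1]
gripper_width: 50.3
gripper_force: 24.7
before spin slide [-0.01  0.06  0.98] after spin slide [-0.01  0.06  0.98] spin 0.02 z 80.5 q6 106.3
```

View pics/b2.png

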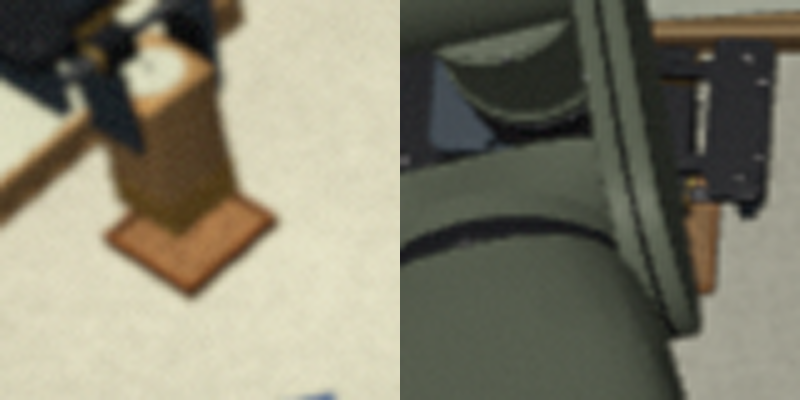

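The block hangs over the square stand with its edges parallel to it. Lower and release.

```bash
python3 -m jog '{"jaw":[40,40,40,40,40,40,40],"slide":[[0,0.06,0.3],[0,0,0.3],[0,0,0.2],[0,0,0.1],[0,0,0.05],[0,0,0],[0,0,0]],"spin":[0,0,0,0,0,0,0]}'
python3 -m jog '{"jaw":[80,80,80,80,80,80],"slide":[[0,0,0.05],[0,0,0],[0,0,0],[0,0,0],[0,0,0],[0,0,0]],"spin":[0,0,0,0,0,0]}'
python3 -m jog '{"jaw":[80,80,80,80,80,80],"slide":[[0,0,-0.3],[0,0,-0.7],[0,0,-0.8],[0,0,-0.8],[0,0,-0.7],[0,0,-0.4]],"spin":[0,0,0,0,0,0]}'
python3 -c "
from h import *
go(436.3,109,56,58.5)"
```

```text
time_s: 21.95
ee_pos: [673.0, 165.8, 52.3]
ee_rot: [-180.0, -0.0, -3.2]
force: [0.0, -0.5, -2.2]
gripper_width: 50.2
gripper_force: 24.7
time_s: 22.55
ee_pos: [672.8, 165.8, 50.7]
ee_rot: [180.0, -0.0, -3.2]
force: [-0.0, 0.2, 0.8]
gripper_width: 80.0
gripper_force: 0.0
time_s: 23.15
ee_pos: [673.7, 166.0, 164.5]
ee_rot: [-179.9, -0.2, -3.2]
force: [1.0, 0.3, -0.1]
gripper_width: 80.0
gripper_force: 0.0
before spin slide [-7.79  2.34  3.62] after spin slide [-5.76 -5.75  3.62] spin -7.71 z 164.5 q6 106.1
```

```bash
python3 -m jog '{"jaw":[55,55,55,55,55,55,55,55,55,55],"slide":[[0,0,0],[0,0,0],[0,0,0],[0,0,0],[0,0,0],[0,0,0],[0,0,0],[0,0,0],[0,0,0],[0,0,0]],"spin":[-0.4,-0.8,-0.9,-0.9,-0.9,-0.9,-0.9,-0.9,-0.7,-0.41]}'
python3 -m jog '{"jaw":[55,55,55,55,55,55,55,55,55,55],"slide":[[-0.4,-0.4,0],[-0.8,-0.8,0],[-0.9,-0.9,0],[-0.9,-0.9,0],[-0.9,-0.9,0],[-0.9,-0.9,0],[-0.6,-0.6,0],[-0.36,-0.35,0],[0,0,0],[0,0,0]],"spin":[0,0,0,0,0,0,0,0,0,0]}'
python3 -c "
from h import *
go(436.3,109,48,58.5)"
```

```text
time_s: 24.15
ee_pos: [672.5, 165.7, 161.4]
ee_rot: [-180.0, 0.0, 58.6]
force: [-0.2, -0.6, 0.5]
gripper_width: 55.0
gripper_force: 0.0
time_s: 25.15
ee_pos: [436.7, 109.0, 161.9]
ee_rot: [179.9, -0.1, 58.5]
force: [0.6, -1.2, 0.8]
gripper_width: 55.5
gripper_force: 0.0
before spin slide [-0.01 -0.01  3.8 ] after spin slide [-0.01 -0.01  3.8 ] spin -0.0 z 161.9 q6 44.1
```

```bash
python3 -m jog '{"jaw":[55,55,55,55,55,55,55,55,55,55],"slide":[[0,0,0.4],[0,0,0.6],[0,0,0.6],[0,0,0.4],[0,0,0.4],[0,0,0.4],[0,0,0.4],[0,0,0.4],[0,0,0.2],[0,0,0]],"spin":[0,0,0,0,0,0,0,0,0,0]}'
python3 - <<'E'
from h import *
f=env.grab_frame('side');g=env.grab_frame('top')
a2=cv2.resize(f[180:250,215:285],(400,400),interpolation=cv2.INTER_CUBIC);b2=cv2.resize(g[170:250,180:260],(400,400),interpolation=cv2.INTER_CUBIC)
cv2.imwrite('pics/h1.png',np.hstack([a2,b2])[:,:,::-1])
E
```

```text
time_s: 26.15
ee_pos: [435.8, 108.8, 46.6]
ee_rot: [-179.9, 0.1, 58.5]
force: [0.2, -0.4, -0.3]
gripper_width: 55.1
gripper_force: 0.0
```

View pics/h1.png

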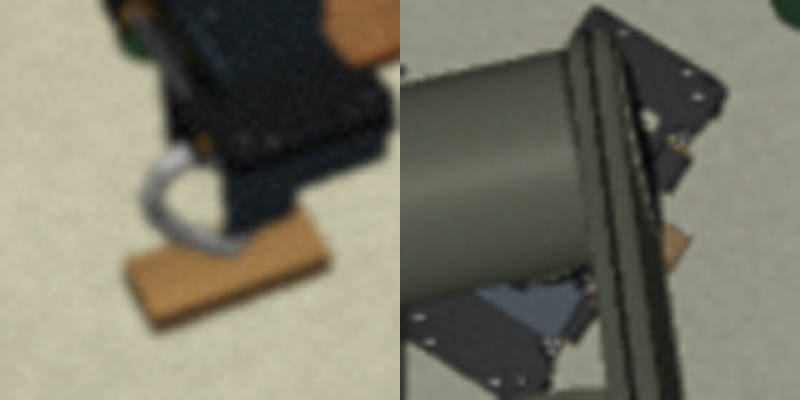

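The fingers straddle the heart at its cleft, with the near finger at about (255,190). Close and lift.

```bash
python3 -m jog '{"jaw":[4,4,4,4,4,4,4,4,4,4],"slide":[[0,0,0],[0,0,0],[0,0,0],[0,0,0],[0,0,0],[0,0,0],[0,0,0],[0,0,0],[0,0,0],[0,0,0]],"spin":[0,0,0,0,0,0,0,0,0,0]}' 30
python3 -c "
from h import *
go(453,-102.8,54,58.8)"
```

```text
time_s: 27.25
ee_pos: [435.4, 108.7, 47.6]
ee_rot: [180.0, 0.0, 58.5]
force: [-0.3, -0.0, -0.1]
gripper_width: 11.2
gripper_force: 30.0
before spin slide [-5.7   4.19 -0.21] after spin slide [-5.73  4.15 -0.21] spin -0.04 z 47.6 q6 44.1
```

```bash
python3 -m jog '{"jaw":[4,4,4,4,4,4,4,4,4,4],"slide":[[0,0,-0.2],[0,0,-0.5],[0,0,-0.8],[0,0,-0.6],[0,0,-0.2],[-0.2,0.15,0],[-0.5,0.35,0],[-0.8,0.58,0],[-0.8,0.58,0],[-0.8,0.58,0]],"spin":[0,0,0,0,0,0,0,0,0,-0.04]}'
python3 -m jog '{"jaw":[4,4,4,4,4,4,4,4],"slide":[[-0.8,0.58,0],[-0.7,0.52,0],[-0.6,0.42,0],[-0.36,0.28,0],[-0.15,0.12,0],[0,0,0.4],[0,0,0.2],[0,0,0]],"spin":[0,0,0,0,0,0,0,0]}'
python3 - <<'E'
from h import *
go(453,-102.8,54,58.8)
f=env.grab_frame('side');g=env.grab_frame('top')
a2=cv2.resize(f[140:210,250:320],(400,400),interpolation=cv2.INTER_CUBIC);b2=cv2.resize(g[165:245,260:340],(400,400),interpolation=cv2.INTER_CUBIC)
cv2.imwrite('pics/h2.png',np.hstack([a2,b2])[:,:,::-1])
E
```

```text
time_s: 28.25
ee_pos: [442.8, -7.1, 115.2]
ee_rot: [-179.9, 0.1, 58.8]
force: [0.9, 0.4, -2.6]
gripper_width: 11.3
gripper_force: 30.0
time_s: 29.05
ee_pos: [451.5, -101.7, 97.4]
ee_rot: [-179.8, 0.0, 58.8]
force: [0.1, 0.8, -2.6]
gripper_width: 11.2
gripper_force: 30.0
before spin slide [-0.    0.06  1.45] after spin slide [-0.    0.06  1.45] spin 0.0 z 97.4 q6 17.0
```

View pics/h2.png

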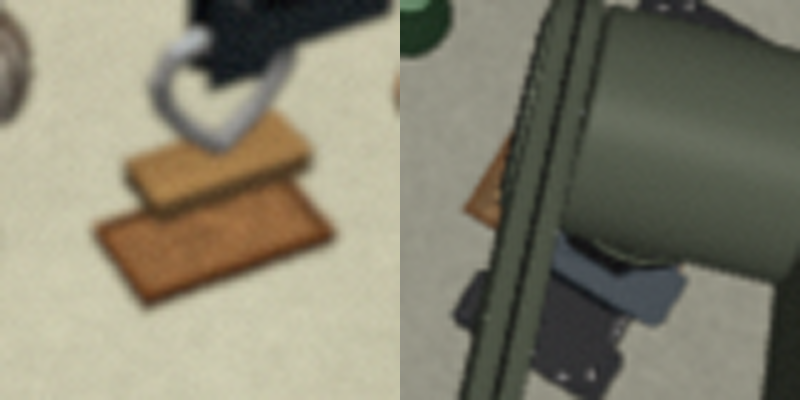

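The heart's base (centre (216,162)) is parallel to the oblong stand and sits straight above it (centre (215,238)). Lower and release.

```bash
python3 -m jog '{"jaw":[4,4,4,4,4,4,4,4],"slide":[[0,0.06,0.3],[0,0,0.5],[0,0,0.3],[0,0,0.2],[0,0,0.1],[0,0,0.05],[0,0,0],[0,0,0]],"spin":[0,0,0,0,0,0,0,0]}'
python3 -m jog '{"jaw":[4,4],"slide":[[0,0,0.04],[0,0,0]],"spin":[0,0]}'
```

```text
time_s: 29.95
ee_pos: [454.5, -103.5, 55.4]
ee_rot: [179.9, -0.0, 58.8]
force: [0.3, -0.2, -2.6]
gripper_width: 11.3
gripper_force: 30.0
time_s: 30.15
ee_pos: [454.2, -103.5, 53.9]
ee_rot: [180.0, -0.0, 58.8]
force: [-0.8, -1.5, -2.1]
gripper_width: 11.4
gripper_force: 30.0
```

```bash
python3 -m jog '{"jaw":[55,55,55,55,55,55,55,55,55,55],"slide":[[0,0,0.04],[0,0,0],[0,0,0],[0,0,0],[0,0,0],[0,0,0],[0,0,0],[0,0,-0.3],[0,0,-0.7],[0,0,-0.8]],"spin":[0,0,0,0,0,0,0,0,0,0]}'
python3 -m jog '{"jaw":[65,65,65,65,65,65,65,65,65,65],"slide":[[0,0,-0.8],[0,0,-0.7],[0,0,-0.4],[0,0,0],[0,0,0],[0,0,0],[0,0,0],[0,0,0],[0,0,0],[0,0,0]],"spin":[0,0,0.5,0.8,1,1,1,1,1,0.7]}'
python3 -m jog '{"jaw":[65,65],"slide":[[0,0,0],[0,0,0]],"spin":[0.35,0]}'
python3 -c "
from h import *
go(631.3,-129.2,47,0)"
```

```text
time_s: 31.15
ee_pos: [453.7, -103.3, 107.3]
ee_rot: [-179.9, 0.0, 58.8]
force: [0.5, 0.3, 0.1]
gripper_width: 55.1
gripper_force: 0.0
time_s: 32.15
ee_pos: [454.2, -103.4, 164.3]
ee_rot: [180.0, -0.0, 2.5]
force: [0.5, -0.3, 0.1]
gripper_width: 65.2
gripper_force: 0.0
time_s: 32.35
ee_pos: [454.3, -103.4, 164.2]
ee_rot: [180.0, -0.0, -0.0]
force: [-0.3, 0.0, 0.2]
gripper_width: 64.9
gripper_force: 0.0
before spin slide [5.9  0.86 3.91] after spin slide [5.9  0.86 3.91] spin -0.0 z 164.2 q6 75.8
```

```bash
python3 -m jog '{"jaw":[65,65,65,65,65,65,65,65,65,65],"slide":[[0.4,0.06,0],[0.8,0.1,0],[1,0.15,0],[1,0.15,0],[1,0.15,0],[0.8,0.12,0],[0.6,0.1,0],[0.3,0.03,0],[0,0,0.3],[0,0,0.6]],"spin":[0,0,0,0,0,0,0,0,0,0]}'
python3 -m jog '{"jaw":[65,65,65,65,65,65,65,65,65,65],"slide":[[0,0,0.5],[0,0,0.4],[0,0,0.4],[0,0,0.4],[0,0,0.4],[0,0,0.4],[0,0,0.3],[0,0,0.21],[0,0,0],[0,0,0]],"spin":[0,0,0,0,0,0,0,0,0,0]}'
python3 - <<'E'
from h import *
go(631.3,-129.2,47,0)
f=env.grab_frame('side');g=env.grab_frame('top')
a2=cv2.resize(f[100:170,210:280],(400,400),interpolation=cv2.INTER_CUBIC);b2=cv2.resize(g[100:180,265:345],(400,400),interpolation=cv2.INTER_CUBIC)
cv2.imwrite('pics/v1.png',np.hstack([a2,b2])[:,:,::-1])
E
```

```text
time_s: 33.35
ee_pos: [631.7, -129.4, 137.1]
ee_rot: [180.0, -0.1, 0.0]
force: [-0.1, 0.9, 0.1]
gripper_width: 64.6
gripper_force: 0.0
time_s: 34.35
ee_pos: [631.5, -129.4, 46.5]
ee_rot: [180.0, -0.0, -0.0]
force: [0.0, -0.0, 0.6]
gripper_width: 65.0
gripper_force: 0.0
before spin slide [-0.01 -0.01 -0.02] after spin slide [-0.01 -0.01 -0.02] spin -0.0 z 46.5 q6 77.4
```

View pics/v1.png

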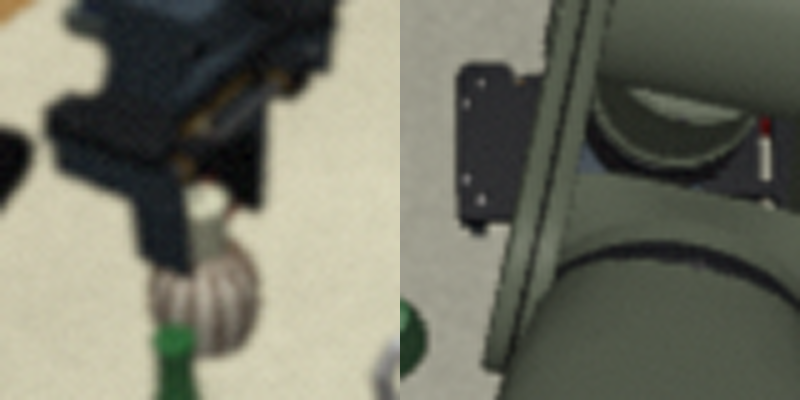

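The fingers stand on either side of the large votive's candle (208,205), with the vase and the red holder untouched. Close.

```bash
python3 -m jog '{"jaw":[20,20,20,20,20,20,20,20,20,20],"slide":[[0,0,0],[0,0,0],[0,0,0],[0,0,0],[0,0,0],[0,0,0],[0,0,0],[0,0,0],[0,0,0],[0,0,0]],"spin":[0,0,0,0,0,0,0,0,0,0]}' 30
python3 -c "
from h import *
go(386,-285.6,53,0)"
```

```text
time_s: 35.45
ee_pos: [631.2, -129.4, 46.4]
ee_rot: [180.0, -0.0, -0.0]
force: [0.5, -0.6, 0.8]
gripper_width: 29.1
gripper_force: 30.0
before spin slide [-8.17  5.21 -0.22] after spin slide [-8.17  5.21 -0.22] spin -0.0 z 46.4 q6 77.4
```

```bash
python3 -m jog '{"jaw":[20,20,20,20,20,20,20,20,20,20],"slide":[[0,0,-0.2],[0,0,-0.5],[0,0,-0.8],[0,0,-0.8],[0,0,-0.5],[0,0,-0.2],[-0.3,0.2,0],[-0.6,0.38,0],[-0.8,0.5,0],[-0.8,0.52,0]],"spin":[0,0,0,0,0,0,0,0,0,0]}'
python3 -m jog '{"jaw":[20,20,20,20,20,20,20,20,20,20],"slide":[[-0.8,0.52,0],[-0.8,0.52,0],[-0.8,0.52,0],[-0.8,0.52,0],[-0.8,0.52,0],[-0.8,0.5,0],[-0.6,0.36,0],[-0.27,0.15,0.3],[0,0,0.7],[0,0,0.6]],"spin":[0,0,0,0,0,0,0,0,0,0]}'
python3 -m jog '{"jaw":[20,20],"slide":[[0,0,0],[0,0,0]],"spin":[0,0]}'
python3 - <<'E'
from h import *
go(386,-285.6,53,0)
f=env.grab_frame('side');g=env.grab_frame('top')
a2=cv2.resize(f[110:190,290:370],(400,400),interpolation=cv2.INTER_CUBIC);b2=cv2.resize(g[190:270,325:405],(400,400),interpolation=cv2.INTER_CUBIC)
cv2.imwrite('pics/v2.png',np.hstack([a2,b2])[:,:,::-1])
E
```

```text
time_s: 36.45
ee_pos: [553.6, -177.4, 134.6]
ee_rot: [-180.0, 0.2, 0.0]
force: [-1.1, -0.1, -2.7]
gripper_width: 29.2
gripper_force: 30.0
time_s: 37.45
ee_pos: [385.0, -285.0, 86.6]
ee_rot: [-179.9, 0.1, -0.1]
force: [0.6, 0.9, -2.6]
gripper_width: 29.0
gripper_force: 30.0
time_s: 37.65
ee_pos: [385.7, -285.0, 87.7]
ee_rot: [-179.9, 0.1, 0.0]
force: [0.1, -0.7, -1.5]
gripper_width: 29.2
gripper_force: 30.0
before spin slide [0.01 0.02 1.16] after spin slide [0.01 0.02 1.16] spin 0.0 z 87.7 q6 52.2
```

View pics/v2.png

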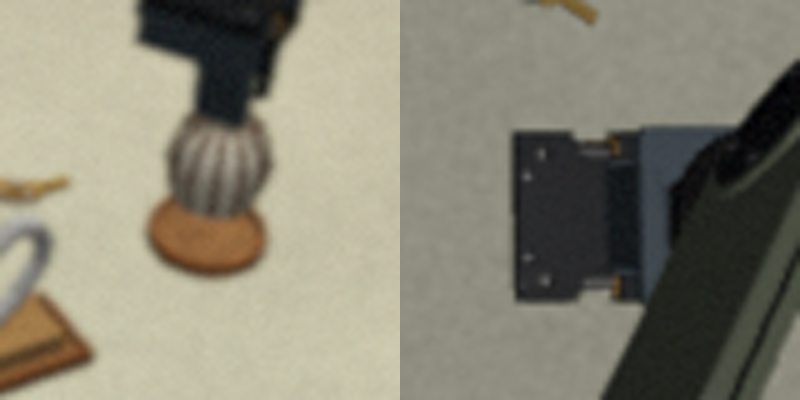

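The large votive (220,165) is over the round stand (208,235), but seems a little off to the right. I'll check against the projection.

```bash
python3 - <<'E'
from h import *
f=env.grab_frame('side')
for X in([386,-285.6,41.3+28],[386,-285.6,11],[386,-285.6,16+28]): print((proj('side',X)+.5-np.array([290,110]))*5)
c=f[110:190,290:370];hsv=cv2.cvtColor(c,cv2.COLOR_RGB2HSV)
m=((hsv[...,1]>100)&(hsv[...,0]<20)).astype(np.uint8);m[:,:25]=0;m[:38]=0
ys,xs=np.nonzero(m);print('dish cols',xs.min()*5,xs.max()*5+5,'rows',ys.min()*5,ys.max()*5+5)
E
```

```text
[220.09891628 160.17709601]
[207.36589227 228.55392194]
[214.46171679 190.44907289]
dish cols 150 265 rows 200 275
```

Both match the projection, so the offset is only perspective. Lower and release.

```bash
python3 -m jog '{"jaw":[20,20,20,20,20,20,20,20],"slide":[[0.01,0.02,0.3],[0,0,0.3],[0,0,0.3],[0,0,0.15],[0,0,0.06],[0,0,0.04],[0,0,0],[0,0,0]],"spin":[0,0,0,0,0,0,0,0]}'
python3 -m jog '{"jaw":[20,20],"slide":[[0,0,0.02],[0,0,0]],"spin":[0,0]}'
```

```text
time_s: 38.6
ee_pos: [386.6, -286.3, 54.1]
ee_rot: [180.0, -0.0, -0.0]
force: [-0.0, 0.5, -2.9]
gripper_width: 29.3
gripper_force: 30.0
time_s: 38.8
ee_pos: [386.4, -286.2, 53.4]
ee_rot: [180.0, -0.0, -0.0]
force: [0.2, 0.3, -2.0]
gripper_width: 29.4
gripper_force: 30.0
```

Now I'll lower another 1.5 mm, open, go up and withdraw to the right, out of view.

```bash
python3 -m jog '{"jaw":[65,65,65,65,65,65,65,65,65,65],"slide":[[0,0,0.05],[0,0,0],[0,0,0],[0,0,0],[0,0,0],[0,0,0],[0,0,0],[0,0,-0.3],[0,0,-0.7],[0,0,-0.9]],"spin":[0,0,0,0,0,0,0,0,0,0]}'
python3 -m jog '{"jaw":[65,65,65,65,65,65,65,65,65,65],"slide":[[0,0,-0.9],[0,0,-0.8],[0,0,-0.5],[-0.2,0.4,0],[-0.5,0.8,0],[-0.6,1,0],[-0.6,1,0],[-0.6,1,0],[-0.6,1,0],[-0.6,1,0]],"spin":[0,0,0,0,0,0,0,0,0,0]}'
python3 -m jog '{"jaw":[65,65,65,65,65],"slide":[[-0.2,1,0],[0,0.6,0],[0,0,0],[0,0,0],[0,0,0]],"spin":[0,0,0,0,0]}'
python3 - <<'E'
from h import *
f=env.grab_frame('side');g=env.grab_frame('top');np.save('pics/t9.npy',g);np.save('pics/s9.npy',f)
C=lambda im,u,v,h=25:cv2.resize(im[v-h:v+h,u-h:u+h],(200,200),interpolation=cv2.INTER_CUBIC)
X=[[376,263.6,25],[672,166.8,50],[453,-102.8,50],[386,-285.6,40]]
r=[np.hstack([C(im,*map(int,proj(n,x).round())) for x in X]) for n,im in(('top',g),('side',f))]
w=np.vstack(r);w=np.vstack([w,np.zeros((200,800,3),np.uint8)])
w[400:,:267]=cv2.resize(g,(267,200),interpolation=cv2.INTER_AREA);w[400:,400:667]=cv2.resize(f,(267,200),interpolation=cv2.INTER_AREA)
cv2.imwrite('pics/end.png',w[:,:,::-1])
E
```

```text
time_s: 39.8
ee_pos: [385.7, -285.6, 109.1]
ee_rot: [-179.9, 0.1, -0.0]
force: [-0.2, -0.0, -0.0]
gripper_width: 64.9
gripper_force: 0.0
time_s: 40.8
ee_pos: [273.3, -473.4, 173.8]
ee_rot: [-179.9, 0.1, -0.0]
force: [0.5, -0.9, -0.6]
gripper_width: 64.9
gripper_force: 0.0
time_s: 41.3
ee_pos: [269.0, -519.1, 174.3]
ee_rot: [-179.9, 0.0, 0.0]
force: [-0.4, 0.4, 1.3]
gripper_width: 65.0
gripper_force: 0.0
```

View pics/end.png

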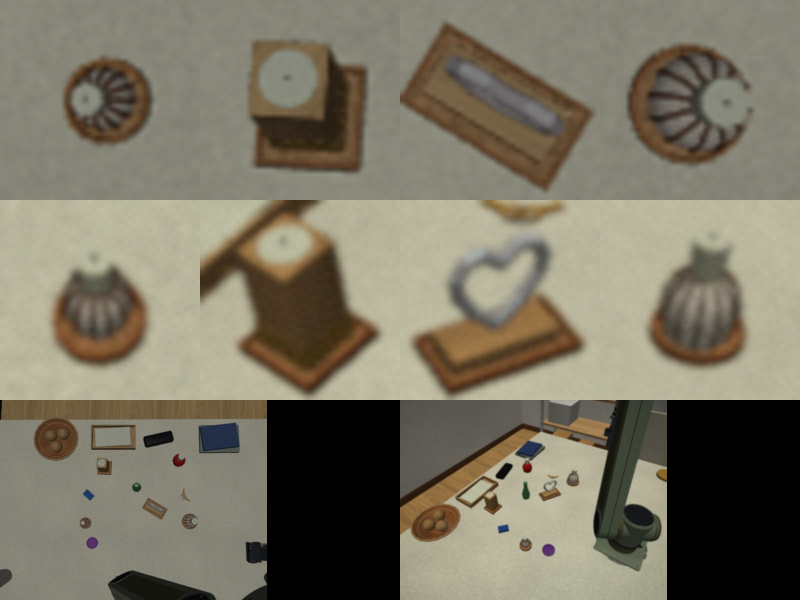

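All four ornaments stand upright inside their rims: small votive (107,100), block (288,77), heart (500,100) and large votive (700,105). The block and heart are parallel to their stands, and the vase and the red look-alike still stand. Handing in.

```bash
python3 -c "
from workcell import env
print(env.job_done())"
```

```text
the job is handed in; nothing more can be done
None
```

I put all four ornaments on their matching stands and handed the job in at about 41 s; the last pictures show each upright inside its rim, the block and heart lined up, and the bud vase still standing.

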